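Rack the oiled napkin rings with a rod

TASK

The large wooden napkin rings have just been oiled, so the gripper must not touch them: take the rod by its handle, thread it level through the bore of each large ring, carry it over and set it down flat in a bay of the white drying tray, one ring per bay, fully down, with its bore running front to back. Leave the smaller look-alike rings, the jar and the baster bulb where they are. When all the large rings are in the tray, lay the rod back along the middle of its blue mat.

Things in the scene. Friction and masses are not known exactly. Their poses are not given: they have to be found in the camera images.
- ring1: large napkin ring of oiled reddish-brown wood: (sizes in mm) a block 56 wide, 56 tall and 44 deep with a round 36 mm bore right through the depth, 56 g. It stands on a flat side with the bore level, 28 above the counter. Origin at its centre; x axis along the bore, z up. May be absent (None).
- ring2: large napkin ring of oiled reddish-brown wood: (sizes in mm) a block 56 wide, 56 tall and 44 deep with a round 36 mm bore right through the depth, 56 g. It stands on a flat side with the bore level, 28 above the counter. Origin at its centre; x axis along the bore, z up. May be absent (None).
- ring3: large napkin ring of oiled reddish-brown wood: (sizes in mm) a block 56 wide, 56 tall and 44 deep with a round 36 mm bore right through the depth, 56 g. It stands on a flat side with the bore level, 28 above the counter. Origin at its centre; x axis along the bore, z up. May be absent (None).
- ring4: large napkin ring of oiled reddish-brown wood: (sizes in mm) a block 56 wide, 56 tall and 44 deep with a round 36 mm bore right through the depth, 56 g. It stands on a flat side with the bore level, 28 above the counter. Origin at its centre; x axis along the bore, z up. May be absent (None).
- small1: small look-alike napkin ring (sizes in mm), same wood and depth (44) but only 46 wide and 46 tall, bore 30. Origin at its centre, 23 above the counter; x along the bore. Stays where it is.
- small2: small look-alike napkin ring (sizes in mm), same wood and depth (44) but only 46 wide and 46 tall, bore 30. Origin at its centre, 23 above the counter; x along the bore. Stays where it is.
- rod: lifting rod (sizes in mm), 175 long, 90 g, lying flat on its mat: a square black handle 24 x 24, 90 long, and in line with it a round wooden dowel 20 in diameter, 85 long. Origin on the axis inside the handle, near the balance point: x points along the dowel, the handle spans x -70 to +20, the dowel +20 to +105.
- rod_mid (a point): middle of the rod's length, on its axis, 17.5 ahead of the rod's origin; same axes.
- mat: fixed blue silicone rest mat (sizes in mm), 240 (x) by 80 (y), 6 thick; origin at the centre of its underside, on the counter. The rod lies along its x axis, its axis then 18 above the counter.
- tray: fixed white drying tray (sizes in mm), 80 deep (x), 302 wide (y); floor 4 thick; origin at the centre of its underside. Four bays side by side along y, each 68 wide and 68 deep inside, parted by fins 6 thick whose tops are 18 above the counter; a like rail closes the back (+x), and a lower lip, top 12 above the counter, runs along the front (-x, towards the robot).
- bay0 (a point): where the centre of a large ring belongs in the rightmost (-y) bay: 28 above the tray's floor (32 above the counter), in the middle of the bay; x and y as the tray's. A seated ring's bore runs along x, front to back.
- bay1 (a point): where the centre of a large ring belongs in the second from right bay: 28 above the tray's floor (32 above the counter), in the middle of the bay; x and y as the tray's. A seated ring's bore runs along x, front to back.
- bay2 (a point): where the centre of a large ring belongs in the second from left bay: 28 above the tray's floor (32 above the counter), in the middle of the bay; x and y as the tray's. A seated ring's bore runs along x, front to back.
- bay3 (a point): where the centre of a large ring belongs in the leftmost (+y) bay: 28 above the tray's floor (32 above the counter), in the middle of the bay; x and y as the tray's. A seated ring's bore runs along x, front to back.
- baster: red silicone baster bulb standing on its neck, 60 across, 95 tall; bystander, origin at the centre of its underside.
- jar: small cork-lidded glass jar, 64 across, 85 tall; bystander, origin at the centre of its underside.
Mind the look-alikes: they are no part of the job. Leave any purple or red look-alike of the ring3 alone.

How it is judged:
On the way, in this order (a step that is already met when the one before it is completed fails the run):
1. the rod is lifted off its mat (height (world z) of rod above 0.035 m), for 0.1 s.
2. a large ring hangs on the rod, clear of the counter (((height (world z) of ring1 above 0.06 m and y of rod_mid in the frame of ring1 between -0.025 and 0.025 m and z of rod_mid in the frame of ring1 between -0.025 and 0.025 m) or (height (world z) of ring2 above 0.06 m and y of rod_mid in the frame of ring2 between -0.025 and 0.025 m and z of rod_mid in the frame of ring2 between -0.025 and 0.025 m) or (height (world z) of ring3 above 0.06 m and y of rod_mid in the frame of ring3 between -0.025 and 0.025 m and z of rod_mid in the frame of ring3 between -0.025 and 0.025 m) or (height (world z) of ring4 above 0.06 m and y of rod_mid in the frame of ring4 between -0.025 and 0.025 m and z of rod_mid in the frame of ring4 between -0.025 and 0.025 m))), for 0.2 s.
3. every large ring stands in a bay of the tray (((x of ring1 in the frame of bay0 between -0.015 and 0.015 m and y of ring1 in the frame of bay0 between -0.01 and 0.01 m and z of ring1 in the frame of bay0 between -0.005 and 0.005 m) or (x of ring1 in the frame of bay1 between -0.015 and 0.015 m and y of ring1 in the frame of bay1 between -0.01 and 0.01 m and z of ring1 in the frame of bay1 between -0.005 and 0.005 m) or (x of ring1 in the frame of bay2 between -0.015 and 0.015 m and y of ring1 in the frame of bay2 between -0.01 and 0.01 m and z of ring1 in the frame of bay2 between -0.005 and 0.005 m) or (x of ring1 in the frame of bay3 between -0.015 and 0.015 m and y of ring1 in the frame of bay3 between -0.01 and 0.01 m and z of ring1 in the frame of bay3 between -0.005 and 0.005 m)) and angle between the x axis of each of ring1, ring2, ring3, ring4 and the x axis of tray, either way round below 0.2 rad and ((x of ring2 in the frame of bay0 between -0.015 and 0.015 m and y of ring2 in the frame of bay0 between -0.01 and 0.01 m and z of ring2 in the frame of bay0 between -0.005 and 0.005 m) or (x of ring2 in the frame of bay1 between -0.015 and 0.015 m and y of ring2 in the frame of bay1 between -0.01 and 0.01 m and z of ring2 in the frame of bay1 between -0.005 and 0.005 m) or (x of ring2 in the frame of bay2 between -0.015 and 0.015 m and y of ring2 in the frame of bay2 between -0.01 and 0.01 m and z of ring2 in the frame of bay2 between -0.005 and 0.005 m) or (x of ring2 in the frame of bay3 between -0.015 and 0.015 m and y of ring2 in the frame of bay3 between -0.01 and 0.01 m and z of ring2 in the frame of bay3 between -0.005 and 0.005 m)) and ((x of ring3 in the frame of bay0 between -0.015 and 0.015 m and y of ring3 in the frame of bay0 between -0.01 and 0.01 m and z of ring3 in the frame of bay0 between -0.005 and 0.005 m) or (x of ring3 in the frame of bay1 between -0.015 and 0.015 m and y of ring3 in the frame of bay1 between -0.01 and 0.01 m and z of ring3 in the frame of bay1 between -0.005 and 0.005 m) or (x of ring3 in the frame of bay2 between -0.015 and 0.015 m and y of ring3 in the frame of bay2 between -0.01 and 0.01 m and z of ring3 in the frame of bay2 between -0.005 and 0.005 m) or (x of ring3 in the frame of bay3 between -0.015 and 0.015 m and y of ring3 in the frame of bay3 between -0.01 and 0.01 m and z of ring3 in the frame of bay3 between -0.005 and 0.005 m)) and ((x of ring4 in the frame of bay0 between -0.015 and 0.015 m and y of ring4 in the frame of bay0 between -0.01 and 0.01 m and z of ring4 in the frame of bay0 between -0.005 and 0.005 m) or (x of ring4 in the frame of bay1 between -0.015 and 0.015 m and y of ring4 in the frame of bay1 between -0.01 and 0.01 m and z of ring4 in the frame of bay1 between -0.005 and 0.005 m) or (x of ring4 in the frame of bay2 between -0.015 and 0.015 m and y of ring4 in the frame of bay2 between -0.01 and 0.01 m and z of ring4 in the frame of bay2 between -0.005 and 0.005 m) or (x of ring4 in the frame of bay3 between -0.015 and 0.015 m and y of ring4 in the frame of bay3 between -0.01 and 0.01 m and z of ring4 in the frame of bay3 between -0.005 and 0.005 m))), for 0.2 s.
At the end, for the whole second after the job is handed in: Each large ring present stands in a bay of its own: within 15 mm front to back, 10 mm sideways, 5 mm in height of the bay point, bore within 0.2 rad of front-to-back. Rod lies on its mat, its middle within 30 mm of the mat centre, within 0.25 rad of its length. Small rings moved under 5 cm (all of step 3 and horizontal distance between rod_mid and mat below 0.03 m and angle between the x axis of rod and the x axis of mat, either way round below 0.25 rad and height (world z) of rod below 0.024 m and distance of each of small1, small2 from where it was at the start of the episode below 0.05 m); the robot touches nothing.
It fails at once if the gripper or arm touches a freshly oiled large ring (contact force between any of the fingers, the arm and ring1 above 0.5 N or contact force between any of the fingers, the arm and ring2 above 0.5 N or contact force between any of the fingers, the arm and ring3 above 0.5 N or contact force between any of the fingers, the arm and ring4 above 0.5 N).
It fails at once if a small ring is moved more than 5 cm (distance of any of small1, small2 from where it was at the start of the episode above 0.05 m).
It fails at once if the baster or jar are moved more than 3 cm (distance of any of baster, jar from where it was at the start of the episode above 0.03 m).
Of ring1, ring2, ring3, ring4 only 3 to 4 are there at a start; the rules pass over those that are not, and their reading is None.
At some moment in a run one of ring1, ring2, ring3, ring4 may be knocked a few centimetres aside while the robot is not near it.
It also fails if it takes over 210 s, if anything falls off the work surface, if the arm or the gripper's body presses on something with over 40 N, if the wrist force passes 120 N, or if a joint passes its speed limit or range.

ROBOT

A 6-joint arm with a two-finger parallel gripper is mounted at the origin on the work surface. World frame = base frame: x ahead of the robot, y to its left, z up, the work surface at z = 0. Lengths are in m, angles in rad, forces in N, time in s.
With the tool pointing down it reaches from about 0.325 to 0.775 m from the base axis. Payload 5.5 kg.
Tool frame: the origin (TCP) lies between the finger pads; the fingertips stand 8 mm ahead of it and the grasp point (between the pads) lies 11 mm behind it (tcp_to_tips is the distance from the TCP to the fingertips, in m); z points along the fingers, y is the direction in which the jaws open and shut (so a half turn about z gives the same grasp; the last joint's range is limited). The gripper opens to 88 mm and grips with 3 to 60 N. Pads are 20 mm wide; open, the fingers measure 115 mm over their backs; the gripper's body (75 mm by 178 mm) begins 61 mm behind the grasp point.
Start: joints at [-1.281, 0.091, 1.231, -0, 1.82, -0.057], TCP at [0.204, -0.564, 0.231] pointing down, gripper open.
Joint ranges: [-2.87, 2.87], [-0.86, 2.18], [0.17, 2.46], [-1.51, 4.65], [0.06, 2.69], [-2.65, 2.65]. Speed limits (rad/s): [2.57, 2.57, 3.01, 3.14, 3.14, 3.14].

INTERFACE

Orientations are given as a unit quaternion [w, x, y, z].
In Python, from bench import * gives the robot as it stands. Calls block until the motion is done:
- move_to(position, orientation): joint-space move of the TCP to a pose.
- move_l(position, speed=0.15, orientation=None): straight line of the TCP; orientation=None keeps the orientation; speed is the mean speed in m/s.
- movej(angles): joint-space move.
- gripper_open() and close(): open the fingers fully, or close them until they stop; the grip force is fixed at half the most.
- hold(seconds).
- inverse_kinematics(position, orientation): joint angles nearest the present ones, or None.
- state(): the state.
- get_image(name): name is "side" or "top" or "wrist"; returns a dict with "frame" (480x640x3 uint8, blue, green, red), "depth" (480x640 float32, m along the optical axis (not along the pixel's ray), 0 where there is no reading), "camera_matrix" (3x3 intrinsics, pixels), "view" (4x4, takes a point from world to camera coordinates). Camera axes: x right, y up, looking along -z (the intrinsics and any distortion apply to the point x, -y, -z); pixel columns grow to the right and rows downward; lengths in m; the calibration is good to about 2 mm. A picture is of the moment at which its call begins.
A pose or a line that the arm cannot do raises IKError and nothing moves.
- job_done(): hands the job in, once; it reports no verdict.
The state is a dict: "time": time; "joint_pos": joint angles; "dq": joint speeds; "joint_torque": joint torques, N m; "ee_pos": TCP position; "ee_rot": TCP orientation; "ft_force": force on the tool from outside, world axes, zero at the start; "moment": the same for the moment, N m; "finger_gap": finger opening in m.
Only numpy, scipy, OpenCV 4.12 (cv2) and the standard library are available. Lean on these libraries where they do the work, as an engineer would, in place of code of your own. Each camera call takes 0.05 s, during which the arm holds its last target.

## Working session

There is one attempt and no reset: what is moved stays moved. The work goes in short steps, each a Python script; the robot and the scene stay as the last script left them, time stands still between calls to the robot, and variables do not carry over. Pictures are saved under pics/ and viewed, and the job is handed in when it is done.

```bash
ls; mkdir -p pics; python3 - <<'E'
from bench import *
import cv2
s=state();print(s['time'],s['ee_pos'],s['ee_rot'],s['finger_gap'])
for n in ("side","top","wrist"):
    g=get_image(n);cv2.imwrite(f"pics/a_{n}.png",g["frame"]);print(n,g["camera_matrix"],g["view"])
E
```

```text
pics
0.0 [ 0.20384016 -0.56400785  0.22950988] [-9.59752875e-04  9.85005912e-01  1.72517884e-01 -1.12131846e-04] 0.08786542597930466
side [[546.14308524   0.         321.68207205]
 [  0.         546.14308524 237.3625202 ]
 [  0.           0.           1.        ]] [[-0.92288514 -0.3850671  -0.00251806  0.56415333]
 [ 0.28943336 -0.6979645   0.65503731 -0.21396426]
 [-0.25399084  0.60379539  0.75559234 -1.05603929]
 [ 0.          0.          0.          1.        ]]
top [[503.12994906   0.         319.7284204 ]
 [  0.         503.12994906 249.49800017]
 [  0.           0.           1.        ]] [[-0.00509865 -0.99978051  0.02032069 -0.01532303]
 [ 0.98537662 -0.00156212  0.17038335 -0.64582027]
 [-0.17031421  0.02089226  0.9851683  -1.13503266]
 [ 0.          0.          0.          1.        ]]
wrist [[406.54793862   0.         324.01022659]
 [  0.         406.54793862 236.61893576]
 [  0.           0.           1.        ]] [[ 0.33974793 -0.94051347 -0.00239791 -0.59944792]
 [ 0.90335001  0.32703065 -0.27750623  0.03494102]
 [ 0.26178254  0.09211602  0.96072084 -0.39140173]
 [ 0.          0.          0.          1.        ]]
```

View pics/a_top.png

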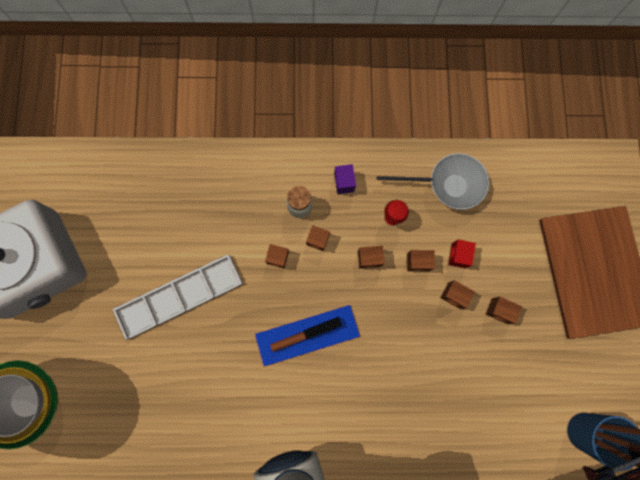

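View pics/a_side.png

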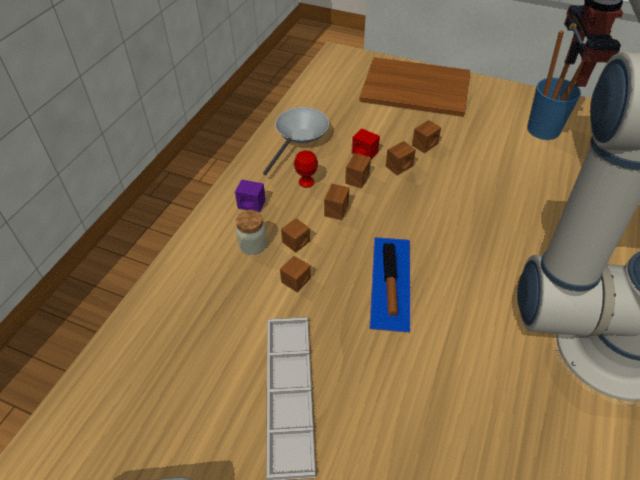

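View pics/a_wrist.png

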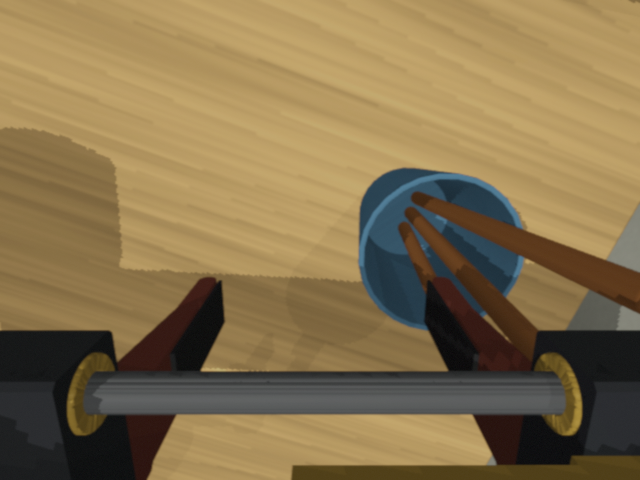

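The top view shows six brown rings at (277,256), (318,237), (371,257), (421,260), (459,294) and (505,310). It also shows purple (345,180) and red (462,254) look-alikes, the baster (396,212), the jar (300,200), the rod on its blue mat (308,335) and the tray (180,297). Next I measure top-face heights and sizes to tell large from small.

```bash
cat > h.py <<'E'
from bench import *
import cv2, numpy as np
def cloud(g):
    K=g["camera_matrix"];V=np.array(g["view"]);d=g["depth"].astype(float)
    v,u=np.mgrid[0:480,0:640]
    P=np.stack([(u-K[0,2])*d/K[0,0],-(v-K[1,2])*d/K[1,1],-d],-1)
    W=(P-V[:3,3])@V[:3,:3]
    W[d<=0]=np.nan
    return W
def ray(g,uv,z):
    K=g["camera_matrix"];V=np.array(g["view"]);R=V[:3,:3];c=-R.T@V[:3,3]
    uv=np.atleast_2d(uv).astype(float)
    d=np.stack([(uv[:,0]-K[0,2])/K[0,0],-(uv[:,1]-K[1,2])/K[1,1],-np.ones(len(uv))],-1)@R
    return (c+d*((z-c[2])/d[:,2])[:,None])
def proj(g,p):
    K=g["camera_matrix"];V=np.array(g["view"])
    q=np.atleast_2d(p)@V[:3,:3].T+V[:3,3]
    return np.stack([K[0,0]*q[:,0]/-q[:,2]+K[0,2],K[1,1]*-q[:,1]/-q[:,2]+K[1,2]],-1)
def hsv(g): return cv2.cvtColor(g["frame"],cv2.COLOR_BGR2HSV)
def rect(xy):
    (c,(w,h),a)=cv2.minAreaRect((np.asarray(xy)*1000).astype(np.float32))
    # long direction
    a=np.radians(a)
    L,S,al=(w,h,a) if w>=h else (h,w,a+np.pi/2)
    return np.array(c)/1000,L/1000,S/1000,(al+np.pi/2)%np.pi-np.pi/2
def rings(g,xy_lim=None):
    """brown blocks: returns list (centre xy, long, short, angle of long dir, top z, pixel)"""
    W=cloud(g);H=hsv(g)
    m=((W[...,2]>0.03)&(W[...,2]<0.075)&(H[...,1]>120)&((H[...,0]<16))&(W[...,0]<0.8)).astype(np.uint8)
    n,l,st,ce=cv2.connectedComponentsWithStats(m)
    out=[]
    for i in range(1,n):
        if st[i,4]<120: continue
        k=l==i; z=W[k][:,2]; zt=np.percentile(z,80)
        t=k&(abs(W[...,2]-zt)<0.006)
        v,u=np.nonzero(t)
        cnt=max(cv2.findContours(t.astype(np.uint8),cv2.RETR_EXTERNAL,cv2.CHAIN_APPROX_NONE)[0],key=cv2.contourArea)[:,0]
        c,L,S,a=rect(ray(g,cnt,zt)[:,:2])
        out.append((c,L,S,a,zt,(u.mean(),v.mean()),np.median(H[k],0)))
    return out
E
python3 - <<'E'
from h import *
g=get_image("top")
for r in rings(g): print(np.round(r[0],4),"L %.4f S %.4f a %.3f zt %.4f"%r[1:5],np.round(r[5]),r[6])
W=cloud(g);H=hsv(g)
m=((H[...,0]>105)&(H[...,0]<130)&(H[...,1]>180)).astype(np.uint8)
# mat
c=max(cv2.findContours(m,cv2.RETR_EXTERNAL,cv2.CHAIN_APPROX_NONE)[0],key=cv2.contourArea)[:,0]
print("mat",c.min(0),c.max(0),rect(ray(g,c,0.006)[:,:2]))
x0,y0,w,h=cv2.boundingRect(c)
mm=np.zeros((480,640),np.uint8);cv2.fillPoly(mm,[c],1)
mm=cv2.erode(mm,np.ones((5,5)))
Z=W[...,2]
rod=(mm>0)&(Z>0.013)
v,u=np.nonzero(rod);print("rod z",np.percentile(Z[rod],[5,50,95]))
print("rod",rect(ray(g,np.stack([u,v],-1),0.028)[:,:2]))
dark=rod&(H[...,2]<60);v,u=np.nonzero(dark);print("handle",rect(ray(g,np.stack([u,v],-1),0.030)[:,:2]))
dw=rod&(H[...,2]>=60);v,u=np.nonzero(dw);print("dowel",rect(ray(g,np.stack([u,v],-1),0.026)[:,:2]))
t=((H[...,1]<40)&(H[...,2]>130)).astype(np.uint8);t[:,:100]=0;t[:,255:]=0;t[:240]=0;t[345:]=0
c=max(cv2.findContours(t,cv2.RETR_EXTERNAL,cv2.CHAIN_APPROX_NONE)[0],key=cv2.contourArea)[:,0]
print("tray z=.015",rect(ray(g,c,0.016)[:,:2]))
print(np.percentile(Z[t>0],[2,10,50,90,98]))
for n,(u,v) in dict(jar=(299,193),bast=(396,208),red=(463,250),pur=(345,175)).items(): print(n,np.round(W[v,u],3))
cv2.imwrite("pics/b_crop.png",cv2.resize(g["frame"][220:330,255:530],None,fx=2.9,fy=2.9,interpolation=cv2.INTER_CUBIC))
s=get_image("side");cv2.imwrite("pics/b_side.png",cv2.resize(s["frame"][110:300,260:450],None,fx=3.1,fy=3.1,interpolation=cv2.INTER_CUBIC))
E
```

```text
[ 0.679  -0.0121] L 0.0459 S 0.0447 a 1.196 zt 0.0480 [317. 236.] [ 11. 173. 121.]
[ 0.639  -0.3598] L 0.0567 S 0.0457 a -0.207 zt 0.0585 [464. 252.] [  0. 222. 160.]
[0.6347 0.0862] L 0.0464 S 0.0442 a 1.321 zt 0.0480 [276. 255.] [ 11. 173. 121.]
[ 0.6315 -0.1395] L 0.0562 S 0.0444 a -1.488 zt 0.0582 [371. 255.] [ 11. 174. 115.]
[ 0.6222 -0.2594] L 0.0571 S 0.0430 a 1.568 zt 0.0585 [422. 259.] [ 11. 173. 114.]
[ 0.5402 -0.3439] L 0.0568 S 0.0455 a 1.050 zt 0.0581 [460. 293.] [ 11. 173. 113.]
[ 0.5031 -0.4523] L 0.0579 S 0.0447 a 1.142 zt 0.0587 [507. 309.] [ 11. 173. 112.]
mat [257 306] [358 364] (array([0.4467641 , 0.01255091]), 0.23457386779785155, 0.0751071548461914, np.float64(-1.2787282822837471))
rod z [0.02140991 0.02847111 0.03319254]
rod (array([0.44695474, 0.00559634]), 0.19390449523925782, 0.034980499267578125, np.float64(-1.2059647291903297))
handle (array([0.4495199 , 0.01186009]), 0.1636884765625, 0.02208078384399414, np.float64(-1.2001291773202345))
dowel (array([0.44696136, 0.00559337]), 0.19422750854492188, 0.03503877639770508, np.float64(-1.2059651286644932))
tray z=.015 (array([0.54017615, 0.32277155]), 0.301412353515625, 0.0806519775390625, np.float64(-1.1166455020223802))
[nan nan nan nan nan]
jar [0.775 0.031 0.086]
bast [ 0.738 -0.195  0.091]
red [ 0.644 -0.359  0.055]
pur [ 0.829 -0.08   0.056]
```

View pics/b_crop.png

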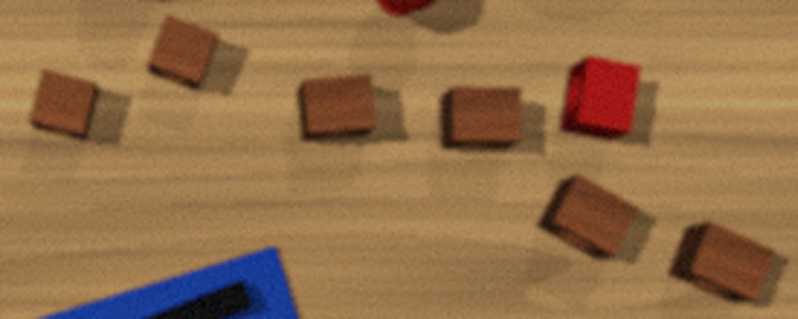

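View pics/b_side.png

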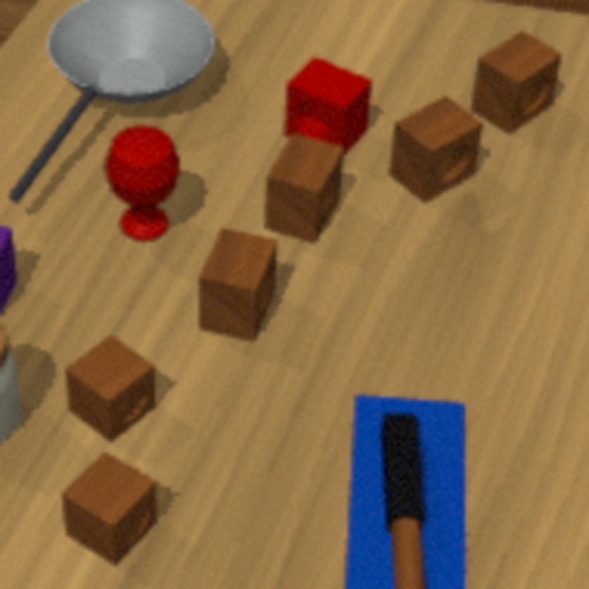

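Heights separate the rings cleanly. The four large ones have tops at about 58 mm and 57×45 faces, at pixels (371,255), (422,259), (460,293) and (507,309). The two small ones have 48 mm tops and 46×44 faces, at (276,255) and (317,236). The crop confirms this, and the bores run across each long side. Next, the rod pose by colour.

```bash
cat >> h.py <<'E'
def rodpose(g):
    H=hsv(g)
    m=((H[...,0]>105)&(H[...,0]<130)&(H[...,1]>150)&(H[...,2]>90)).astype(np.uint8)
    c=max(cv2.findContours(m,cv2.RETR_EXTERNAL,cv2.CHAIN_APPROX_NONE)[0],key=cv2.contourArea)[:,0]
    hull=cv2.convexHull(c);mm=np.zeros((480,640),np.uint8);cv2.fillPoly(mm,[hull],1)
    mm=cv2.erode(mm,np.ones((5,5)))
    mat=rect(ray(g,c,0.006)[:,:2])
    br=((mm>0)&((H[...,0]<20)|(H[...,0]>170))&(H[...,1]>80)&(H[...,2]>60)).astype(np.uint8)
    bk=((mm>0)&(H[...,2]<45)).astype(np.uint8)
    res=[mat]
    for q,z in ((bk,0.030),(br,0.026)):
        q=cv2.morphologyEx(q,cv2.MORPH_OPEN,np.ones((3,3)))
        n,l,st,ce=cv2.connectedComponentsWithStats(q);i=1+np.argmax(st[1:,4])
        v,u=np.nonzero(l==i);res.append(rect(ray(g,np.stack([u,v],-1),z)[:,:2])+((u.mean(),v.mean()),))
    return res
E
python3 - <<'E'
from h import *
g=get_image("top")
for r in rodpose(g): print(r)
s=get_image("side")
for n,im in(("t",g["frame"][295:370,250:365]),("s",s["frame"][230:335,365:417])): cv2.imwrite(f"pics/c_{n}.png",cv2.resize(im,None,fx=5,fy=5,interpolation=cv2.INTER_CUBIC))
try:
    for r in rodpose(s): print("side",r)
except Exception as e: print(e)
E
```

```text
(array([0.44660577, 0.01260526]), 0.23608193969726562, 0.07678487396240234, np.float64(-1.2786882017093415))
(array([ 0.46296045, -0.02300854]), 0.08809139251708985, 0.020765003204345704, np.float64(-1.2096010426322374), (np.float64(322.4085365853659), np.float64(327.8231707317073)))
(array([0.43221216, 0.05762016]), 0.08333690643310547, 0.01685592842102051, np.float64(-1.212053847285714), (np.float64(287.85271317829455), np.float64(341.34496124031006)))
side (array([0.4462962 , 0.01629022]), 0.2379756622314453, 0.07701812744140625, np.float64(-1.2790536539899273))
side (array([ 0.46266479, -0.01727086]), 0.09019007110595703, 0.023116348266601562, np.float64(-1.207176334328261), (np.float64(389.27653631284915), np.float64(260.36871508379886)))
side (array([0.43145703, 0.06417943]), 0.09115754699707031, 0.017792478561401367, np.float64(-1.19878268307309), (np.float64(391.38080495356036), np.float64(295.6470588235294)))
```

View pics/c_t.png

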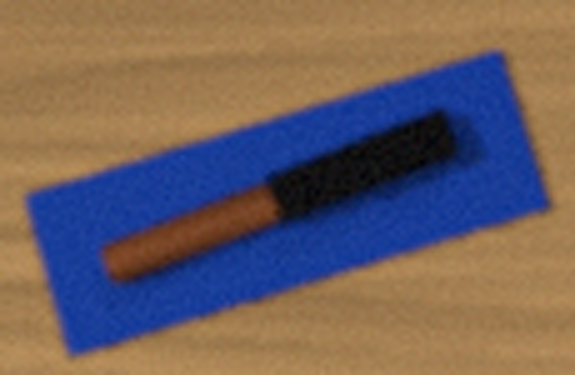

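The rod's dowel points toward +y (yaw about 1.935). Top and side differ by about 4 mm in y, so I'll check with the wrist camera above the rod.

```bash
cat >> h.py <<'E'
def q(yaw): return [0.0,np.cos(yaw/2),np.sin(yaw/2),0.0]
def go(x,y,z,yaw): move_to([x,y,z],q(yaw))
E
python3 - <<'E'
from h import *
yaw=1.933
c=np.array([.4626,-.0205])+0.015*np.array([np.cos(yaw),np.sin(yaw)])
go(c[0],c[1],.20,yaw)
s=state();print(s['time'],s['ee_pos'],s['joint_pos'])
g=get_image("wrist");cv2.imwrite("pics/d_w.png",g["frame"])
for r in rodpose(g): print(r)
g=get_image("top");
for r in rings(g): print(np.round(r[0],4),"L %.4f S %.4f a %.3f zt %.4f"%r[1:5])
E
```

```text
2.5417 [ 0.45740889 -0.00714185  0.20002139] [-8.98285020e-02 -2.99544346e-01  1.64885686e+00 -2.40033776e-04
  1.79225097e+00 -4.50692671e-01]
(array([0.44536963, 0.01368729]), 0.2376298370361328, 0.0780063018798828, np.float64(-1.278616928860668))
(array([ 0.46144815, -0.0212736 ]), 0.08931228637695313, 0.021545568466186524, np.float64(-1.2013085249194626), (np.float64(324.2344148742253), np.float64(231.17572001458257)))
(array([0.43082346, 0.05853135]), 0.08425164031982423, 0.01813332939147949, np.float64(-1.202664772994099), (np.float64(323.5291618385477), np.float64(122.91966010042488)))
[ 0.6789 -0.0122] L 0.0461 S 0.0444 a 1.203 zt 0.0486
[ 0.6389 -0.36  ] L 0.0567 S 0.0453 a -0.207 zt 0.0586
[0.635  0.0863] L 0.0462 S 0.0436 a 1.321 zt 0.0478
[ 0.6314 -0.1394] L 0.0564 S 0.0446 a -1.489 zt 0.0581
[ 0.6222 -0.2595] L 0.0572 S 0.0431 a 1.568 zt 0.0581
[ 0.5404 -0.3441] L 0.0566 S 0.0450 a 1.050 zt 0.0582
[ 0.5029 -0.4527] L 0.0574 S 0.0449 a 1.142 zt 0.0583
```

View pics/d_w.png

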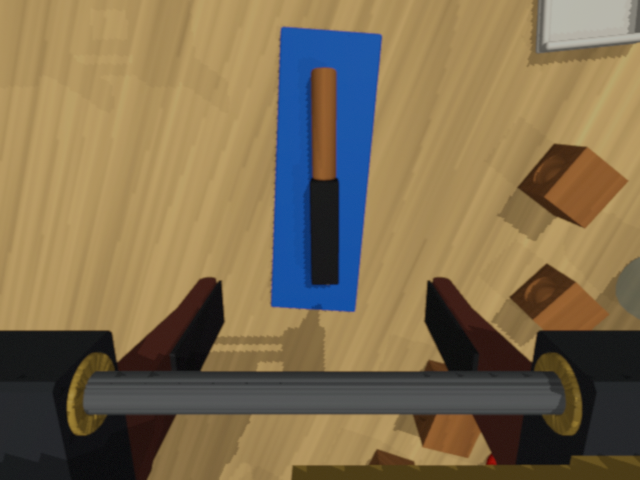

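Wrist agrees within ~2 mm. Grasping.

```bash
python3 - <<'E'
from h import *
yaw=1.936
c=np.array([.4620,-.0211])+0.015*np.array([np.cos(yaw),np.sin(yaw)])
go(c[0],c[1],.10,yaw)
move_l([c[0],c[1],.0165],0.08)
s=state();print(s['ee_pos'],s['ft_force'])
close();s=state();print(s['finger_gap'],s['ft_force'],s['ee_pos'])
move_l([c[0],c[1],.12],0.08)
s=state();print(s['time'],s['finger_gap'],s['ft_force'])
g=get_image("wrist");cv2.imwrite("pics/e_w.png",g["frame"])
g=get_image("side");cv2.imwrite("pics/e_s.png",g["frame"])
E
```

```text
[ 0.4571262  -0.00712207  0.01718822] [-0.35136142 -0.07441198 -0.0576757 ]
0.023937201397523894 [ 0.63920187  0.03686973 -0.846334  ] [ 0.45666311 -0.00709286  0.01649332]
6.7583 0.02384941919847802 [-0.3694918  -0.07634969 -1.10913813]
```

View pics/e_w.png

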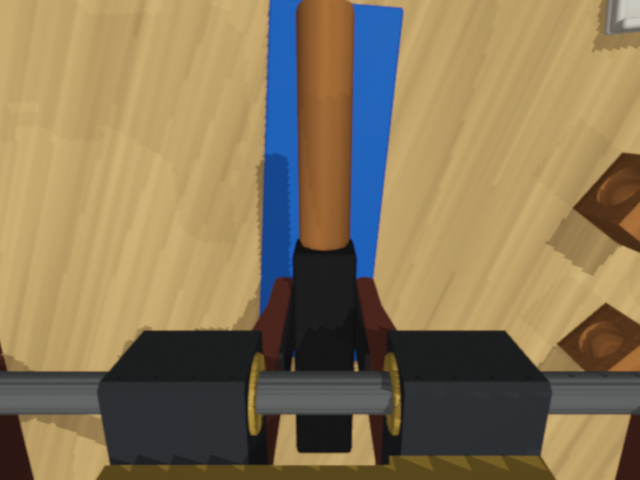

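View pics/e_s.png

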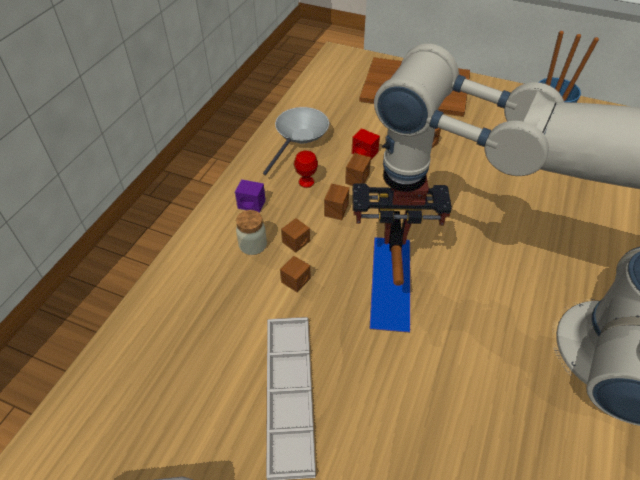

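```bash
cat >> h.py <<'E'
def held():
    g=get_image("wrist");s=state();W=cloud(g);H=hsv(g)
    t=np.array(s['ee_pos']);w=s['ee_rot'];yaw=2*np.arctan2(w[2],w[1])
    ex=np.array([np.cos(yaw),np.sin(yaw)]);ey=np.array([-np.sin(yaw),np.cos(yaw)])
    P=W-t; lx=P[...,:2]@ex; ly=P[...,:2]@ey; lz=P[...,2]
    v,u=np.mgrid[0:480,0:640]
    k=(H[...,0]<20)&(H[...,1]>100)&(H[...,2]>60)&(abs(lz)<0.05)&(abs(ly)<0.02)&(lx>0.02)&(v<255)
    k=cv2.erode(k.astype(np.uint8),np.ones((5,5)))>0
    out=[]
    xs=lx[k];ys=ly[k];zs=lz[k]
    for a in np.arange(0.03,0.12,0.01):
        b=(xs>a)&(xs<a+.01)
        if b.sum()>50: out.append((round(a+.005,3),round(float(np.median(ys[b])),4),round(float(np.percentile(zs[b],97)),4)))
    return xs.min(),xs.max(),out
E
python3 - <<'E'
from h import *
print(held())
g=get_image("wrist")
t=np.array(state()['ee_pos'])
H=hsv(g)
col=H[200:300,320:332];print([(200+i,int(x)) for i,x in enumerate(col[...,2].mean(1))][40:56])
for v in (246,248,250): 
    p=ray(g,[325,v],t[2]+.0015+.011)[0]-t; yaw=1.936;print(v,p[:2]@[np.cos(yaw),np.sin(yaw)])
E
```

```text
(np.float64(0.029757869734814778), np.float64(0.11230634926074606), [(np.float64(0.035), 0.001, 0.0124), (np.float64(0.045), 0.0006, 0.0126), (np.float64(0.055), 0.001, 0.0127), (np.float64(0.065), 0.001, 0.0125), (np.float64(0.075), 0.0017, 0.0125), (np.float64(0.085), 0.0006, 0.0127), (np.float64(0.095), 0.001, 0.0126), (np.float64(0.105), 0.0007, 0.0127), (np.float64(0.115), -0.0003, 0.0123)])
[(240, 150), (241, 151), (242, 151), (243, 150), (244, 150), (245, 148), (246, 147), (247, 145), (248, 141), (249, 126), (250, 80), (251, 33), (252, 20), (253, 20), (254, 23), (255, 25)]
246 0.031052379866198822
248 0.030285113480243032
250 0.02951566650348055
```

Rod is held level: axis about 2 mm above TCP, tip at +115 mm, lateral offset about 1 mm. Now hover before the outermost ring (507,309) and refine with the wrist camera.

```bash
cat >> h.py <<'E'
def hover(c,b,z=.15,d=.165):
    e=np.array([np.cos(b),np.sin(b)]);p=np.array(c)-d*e
    go(p[0],p[1],z,b)
def show(g,tag):
    for r in rings(g): print(tag,np.round(r[0],4),"L %.4f S %.4f bore %.3f zt %.4f"%(r[1],r[2],(r[3])%np.pi-np.pi/2,r[4]),np.round(r[5]))
E
python3 - <<'E'
from h import *
hover([.5029,-.4527],-.43)
g=get_image("wrist");cv2.imwrite("pics/f_w.png",g["frame"]);show(g,"w")
show(get_image("top"),"t")
s=state();print(s['time'],s['ee_pos'])
E
```

```text
w [ 0.5205 -0.3373] L 0.0581 S 0.0093 bore -0.428 zt 0.0567 [125.   7.]
t [ 0.6789 -0.0121] L 0.0459 S 0.0445 bore -0.367 zt 0.0483 [317. 236.]
t [ 0.6388 -0.3598] L 0.0570 S 0.0457 bore 1.363 zt 0.0584 [464. 252.]
t [0.635  0.0863] L 0.0460 S 0.0436 bore -0.249 zt 0.0481 [276. 255.]
t [ 0.6316 -0.1394] L 0.0566 S 0.0443 bore 0.089 zt 0.0581 [371. 255.]
t [ 0.6222 -0.2592] L 0.0576 S 0.0430 bore -0.002 zt 0.0583 [422. 259.]
t [ 0.5404 -0.3439] L 0.0565 S 0.0453 bore -0.512 zt 0.0585 [460. 294.]
t [ 0.503  -0.4525] L 0.0576 S 0.0450 bore -0.427 zt 0.0585 [507. 309.]
8.5167 [ 0.35353956 -0.38313406  0.14995999]
```

View pics/f_w.png

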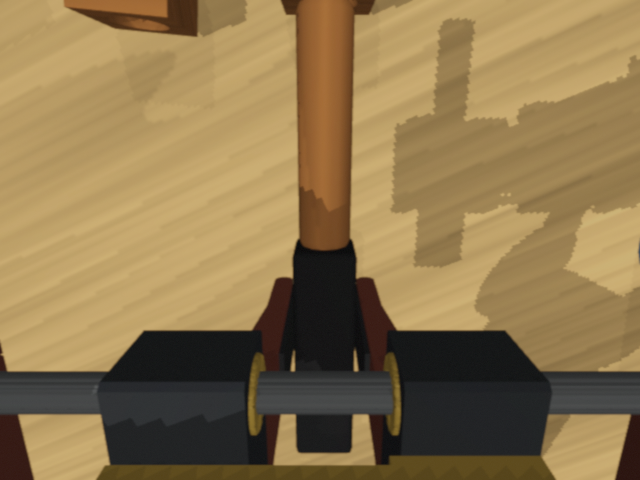

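The ring sits symmetric under the dowel tip, with its edges at u 285 and 375. Thread it.

```bash
cat >> h.py <<'E'
BIAS=np.array([-.0007,.001])
def thread(c,b,zlift=.16,depth=.083):
    c=np.array(c)+BIAS
    e=np.array([np.cos(b),np.sin(b)]);p0=c-.165*e;p1=c-depth*e
    go(p0[0],p0[1],.15,b)
    move_l([*p0,.026],.12)
    f0=np.array(state()['ft_force'])
    move_l([*p1,.026],.06)
    s=state();print("in",s['time'],s['ee_pos'],np.array(s['ft_force'])-f0)
    move_l([*p1,.045],.04);move_l([*p1,zlift],.10)
    s=state();print("lift",s['time'],np.array(s['ft_force'])-f0,s['finger_gap'])
E
python3 - <<'E'
from h import *
thread([.503,-.4525],-.43)
for n in("side","wrist"): g=get_image(n);cv2.imwrite(f"pics/g_{n}.png",g["frame"])
E
```

```text
in 11.4667 [ 0.42662347 -0.41683312  0.02604714] [-0.38671775  0.74865878  0.73950224]
lift 13.3917 [-0.50386855  1.02560087  0.48493242] 0.024035289267977964
```

View pics/g_side.png

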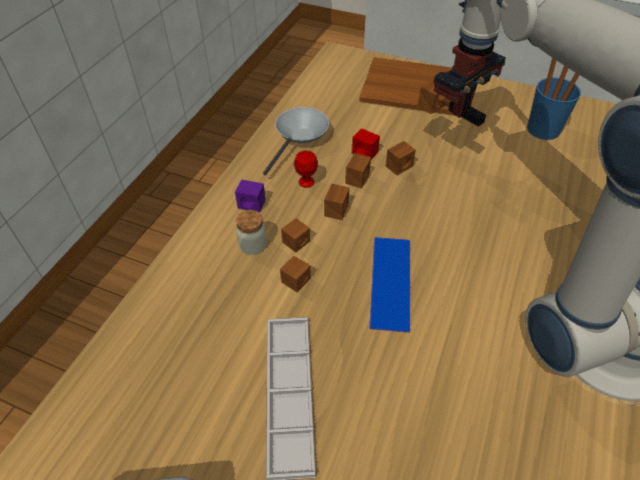

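View pics/g_wrist.png

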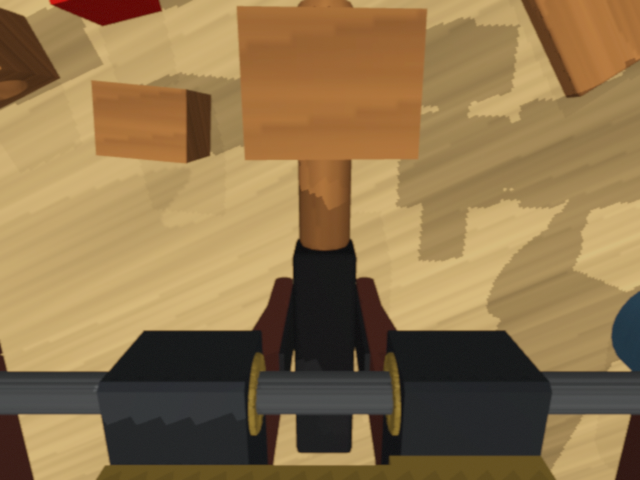

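Ring hangs squarely on the dowel (wrist pixels 237–427, 7–160). Measure its place on the rod, and cross-check the tray.

```bash
cat >> h.py <<'E'
def hung():
    g=get_image("wrist");s=state();W=cloud(g);H=hsv(g)
    t=np.array(s['ee_pos']);w=s['ee_rot'];yaw=2*np.arctan2(w[2],w[1])
    ex=np.array([np.cos(yaw),np.sin(yaw)]);ey=np.array([-np.sin(yaw),np.cos(yaw)])
    P=W-t; lz=P[...,2]
    k=((H[...,0]<20)&(H[...,1]>80)&(lz>0.0165)&(lz<0.032)).astype(np.uint8);k[255:]=0
    n,l,st,ce=cv2.connectedComponentsWithStats(k);i=1+np.argmax(st[1:,4])
    z=np.median(lz[l==i]);v,u=np.nonzero(l==i)
    p=ray(g,np.stack([u,v],-1),t[2]+z)-t
    c,L,S,a=rect(np.stack([p[:,:2]@ex,p[:,:2]@ey],-1))
    return c,L,S,a,z
E
python3 - <<'E'
from h import *
print(hung())
for n in("top","side"):
    g=get_image(n);H=hsv(g);W=cloud(g)
    t=((H[...,1]<45)&(H[...,2]>110)).astype(np.uint8)
    # near expected tray
    d=np.linalg.norm(ray(g,np.stack(np.meshgrid(range(640),range(480)),-1).reshape(-1,2),.01)[:,:2]-[.54,.323],axis=1).reshape(480,640)
    t[d>.175]=0
    t=cv2.morphologyEx(t,cv2.MORPH_CLOSE,np.ones((5,5)))
    c=max(cv2.findContours(t,cv2.RETR_EXTERNAL,cv2.CHAIN_APPROX_NONE)[0],key=cv2.contourArea)[:,0]
    print(n,rect(ray(g,c,0.018)[:,:2]),rect(ray(g,c,0.012)[:,:2]))
E
```

```text
(array([ 0.08508516, -0.00320701]), 0.05589306640625, 0.04407881927490234, np.float64(1.5706210907951696), np.float64(0.021574442416929004))
top (array([0.53964008, 0.32172491]), 0.3015695495605469, 0.0815856475830078, np.float64(-1.117282996208318)) (array([0.5401192 , 0.32328296]), 0.30306430053710937, 0.08199005126953125, np.float64(-1.1172833291034543))
side (array([0.53806281, 0.32852902]), 0.3076529235839844, 0.07929882049560547, np.float64(-1.116509614227759)) (array([0.53951941, 0.3260744 ]), 0.3096561279296875, 0.07981517791748047, np.float64(-1.116509614227759))
```

```bash
cat >> h.py <<'E'
TC=np.array([.539,.324]);TY=.4537
def bay(i):
    return TC+(-.111+.074*i)*np.array([-np.sin(TY),np.cos(TY)])
def slope():
    g=get_image("wrist");s=state();W=cloud(g);H=hsv(g)
    t=np.array(s['ee_pos']);w=s['ee_rot'];yaw=2*np.arctan2(w[2],w[1])
    ey=np.array([-np.sin(yaw),np.cos(yaw)]);ex=np.array([np.cos(yaw),np.sin(yaw)]);P=W-t
    k=(H[...,0]<20)&(H[...,1]>80)&(P[...,2]>0.0165)&(P[...,2]<0.035);k[255:]=False
    A=np.stack([P[...,:2][k]@ex,P[...,:2][k]@ey,np.ones(k.sum())],-1)
    return np.linalg.lstsq(A,P[...,2][k],rcond=None)[0]
E
python3 - <<'E'
from h import *
print("slope",slope())
e=np.array([np.cos(TY),np.sin(TY)])
b=bay(0);p=b-.085*e
go(.45,-.05,.20,.2)
go(p[0],p[1],.16,TY)
print(state()['time'],hung(),slope())
g=get_image("wrist");cv2.imwrite("pics/h_w.png",g["frame"])
g=get_image("top");cv2.imwrite("pics/h_t.png",g["frame"])
E
```

```text
slope [-0.00298184  0.05673431  0.02212546]
16.05 (array([ 0.0845285 , -0.00194219]), 0.05601342010498047, 0.0437862548828125, np.float64(-1.570317892603335), np.float64(0.021622921547133966)) [-0.00148223  0.08045001  0.0220858 ]
```

View pics/h_w.png

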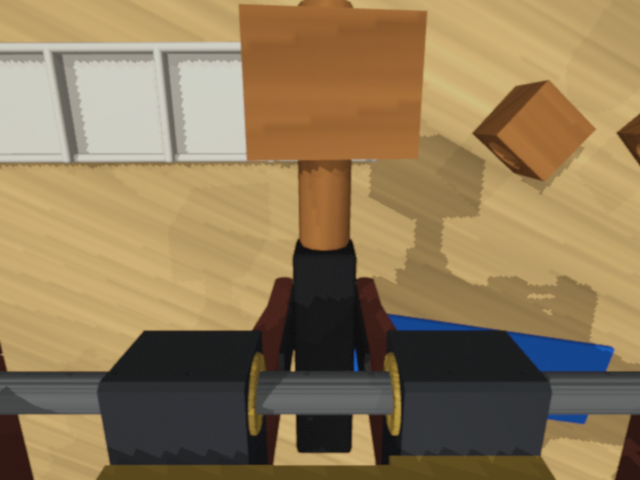

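View pics/h_t.png

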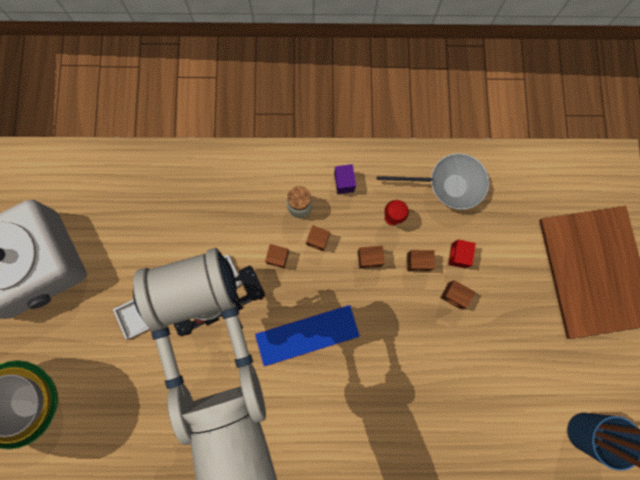

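```bash
python3 - <<'E'
from h import *
g=get_image("wrist")
R=np.array([[np.cos(TY),-np.sin(TY)],[np.sin(TY),np.cos(TY)]])
im=g["frame"].copy()
for y in(-.074,0,.074):
    for x,z in((-.037,.018),(.037,.018)):
        pt=proj(g,[*(TC+R@[x,y]),z])[0];print(y,x,pt.round(1));cv2.circle(im,tuple(int(a) for a in pt.round()),2,(0,0,255),-1)
for y in np.arange(-.15,.16,.02):
    pt=proj(g,[*(TC+R@[-.04,y]),.012])[0];cv2.circle(im,tuple(int(a) for a in pt.round()),1,(255,0,0),-1)
cv2.imwrite("pics/i.png",cv2.resize(im[20:200,0:260],None,fx=3,fy=3))
E
```

```text
-0.074 -0.037 [270.4 158.1]
-0.074 0.037 [266.1  46.1]
0 -0.037 [167.8 158.3]
0 0.037 [155.8  46.5]
0.074 -0.037 [ 65.3 158.6]
0.074 0.037 [45.6 46.8]
```

View pics/i.png

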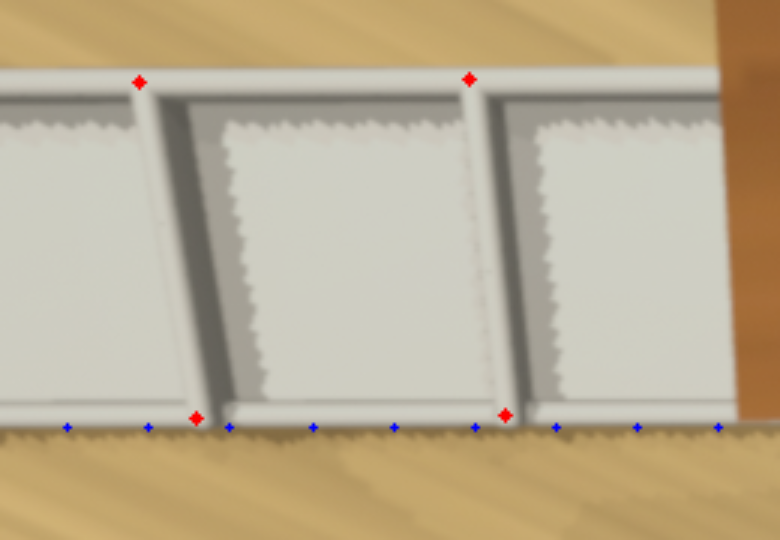

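Tray model fits the wrist view to about 1 mm. Lower and withdraw.

```bash
cat >> h.py <<'E'
def place(i):
    c,L,S,a,z=hung();print("hung",np.round(c,4),round(z,4),slope().round(3))
    e=np.array([np.cos(TY),np.sin(TY)]);n=np.array([-np.sin(TY),np.cos(TY)])
    p=bay(i)-c[0]*e-np.clip(c[1]/2,-.003,.003)*n
    go(*p,.16,TY)
    move_l([*p,.060],.12);hold(.3)
    f0=np.array(state()['ft_force'])
    move_l([*p,.0295],.03);hold(.3)
    print("down",np.array(state()['ft_force'])-f0)
    p2=p-.095*e
    move_l([*p2,.0295],.06)
    s=state();print("out",s['time'],np.array(s['ft_force'])-f0)
    move_l([*p2,.16],.15)
E
python3 - <<'E'
from h import *
place(0)
g=get_image("wrist");cv2.imwrite("pics/j_w.png",g["frame"]);show(g,"w");print(held())
print(bay(0))
E
```

```text
hung [ 0.0846 -0.0027] 0.0221 [-0.002  0.017  0.022]
down [-0.07242115 -0.22607138  0.776386  ]
out 21.1333 [-0.29942961 -0.2836623   0.84345844]
w [0.6103 0.076 ] L 0.0264 S 0.0121 bore 0.453 zt 0.0466 [572.   8.]
(np.float64(0.028856553765333616), np.float64(0.1116632460768639), [(np.float64(0.035), 0.0002, 0.0126), (np.float64(0.045), -0.0005, 0.0125), (np.float64(0.055), -0.0002, 0.0125), (np.float64(0.065), -0.0008, 0.0125), (np.float64(0.075), -0.0005, 0.0123), (np.float64(0.085), -0.0002, 0.0125), (np.float64(0.095), -0.0005, 0.0124), (np.float64(0.105), -0.0005, 0.0124), (np.float64(0.115), -0.0002, 0.0119)])
[0.58765066 0.2242297 ]
```

View pics/j_w.png

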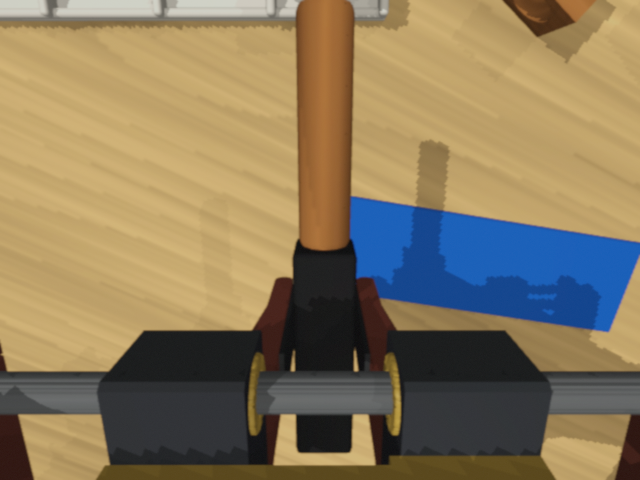

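Rod is still well held and the ring is off it (the dowel is bare). Move off, then check the ring in the tray and remaining rings from the top.

```bash
python3 - <<'E'
from h import *
go(.45,-.1,.20,.2)
hover([.5404,-.3439],-.515)
g=get_image("top");cv2.imwrite("pics/k_t.png",g["frame"]);show(g,"t");print(state()['time'],bay(0))
E
```

```text
t [ 0.6788 -0.0122] L 0.0461 S 0.0447 bore -0.367 zt 0.0481 [317. 236.]
t [ 0.6393 -0.36  ] L 0.0557 S 0.0455 bore 1.354 zt 0.0585 [464. 252.]
t [0.635  0.0863] L 0.0460 S 0.0436 bore -0.249 zt 0.0481 [276. 255.]
t [ 0.6314 -0.1391] L 0.0565 S 0.0446 bore 0.083 zt 0.0581 [371. 255.]
t [ 0.6222 -0.2593] L 0.0576 S 0.0431 bore -0.002 zt 0.0580 [422. 259.]
t [0.5872 0.2243] L 0.0535 S 0.0438 bore 0.441 zt 0.0612 [216. 274.]
t [ 0.5403 -0.3444] L 0.0556 S 0.0449 bore -0.512 zt 0.0585 [460. 294.]
24.025 [0.58765066 0.2242297 ]
```

View pics/k_t.png

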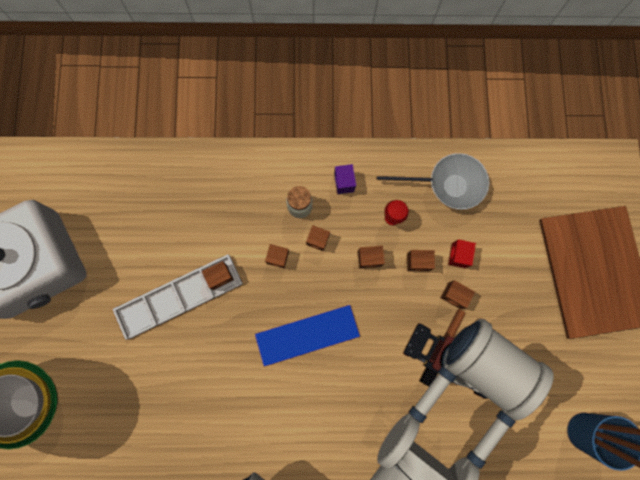

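Ring one sits in bay0 (216,274) within about 1 mm, top at the right height. Next ring is (460,294).

```bash
python3 - <<'E'
from h import *
g=get_image("top")
r=min(rings(g),key=lambda r:np.hypot(*(r[0]-[.5403,-.3444])));print(r[0],r[3]-np.pi/2)
thread(r[0],r[3]%np.pi-np.pi/2)
print(hung(),slope())
go(.45,-.05,.20,.2)
place(1)
print(held()[:2])
go(.45,-.05,.20,.1)
hover([.6222,-.2593],0)
g=get_image("top");cv2.imwrite("pics/l_t.png",g["frame"]);show(g,"t");print(state()['time'],bay(1))
E
```

```text
[ 0.54020929 -0.34427148] -0.5119039031453791
in 27.025 [ 0.466955   -0.30250976  0.02601592] [-1.47791405 -0.19136747  0.33215186]
lift 28.95 [0.07042364 0.18868406 0.2770819 ] 0.02393979138022768
(array([ 0.08542145, -0.00260119]), 0.05590932083129883, 0.0442839241027832, np.float64(1.5615947057545094), np.float64(0.021832327728419282)) [-0.0039347   0.05026902  0.02216693]
hung [ 0.0849 -0.0013] 0.0222 [-0.003 -0.002  0.022]
down [ 0.6932695  -0.67699923  0.42230166]
out 35.8167 [ 0.31236036 -0.59088731  0.86859558]
(np.float64(0.028939355091164583), np.float64(0.11181622008455668))
t [ 0.679  -0.0122] L 0.0461 S 0.0445 bore -0.366 zt 0.0480 [317. 236.]
t [ 0.6388 -0.3598] L 0.0572 S 0.0457 bore 1.363 zt 0.0584 [464. 252.]
t [0.6347 0.0863] L 0.0464 S 0.0442 bore -0.250 zt 0.0478 [276. 255.]
t [ 0.6315 -0.1395] L 0.0563 S 0.0444 bore 0.083 zt 0.0580 [371. 255.]
t [ 0.6222 -0.2592] L 0.0575 S 0.0430 bore -0.002 zt 0.0585 [422. 259.]
t [0.5867 0.2246] L 0.0544 S 0.0445 bore 0.441 zt 0.0613 [216. 274.]
t [0.5524 0.2922] L 0.0542 S 0.0435 bore 0.441 zt 0.0616 [186. 289.]
38.8583 [0.55521689 0.29074323]
```

View pics/l_t.png

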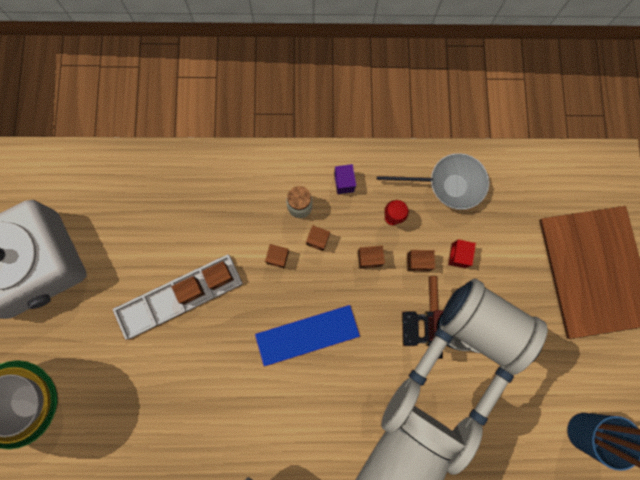

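Two rings are seated, the second within ~3 mm of its bay point. Third ring is (422,259).

```bash
python3 - <<'E'
from h import *
g=get_image("top")
r=min(rings(g),key=lambda r:np.hypot(*(r[0]-[.6222,-.2593])));print(r[0],r[3]-np.pi/2)
thread(r[0],r[3]%np.pi-np.pi/2)
print(hung(),slope())
go(.45,-.05,.20,.2)
place(2)
print(held()[:2])
go(.45,-.0,.20,.1)
hover([.6315,-.1395],0.083)
g=get_image("top");cv2.imwrite("pics/m_t.png",g["frame"]);show(g,"t");print(state()['time'],bay(2))
E
```

```text
[ 0.62220013 -0.25927155] -0.00235010650394063
in 41.8583 [ 0.53824333 -0.25813072  0.02603063] [ 0.41303605 -1.63921672 -0.64772519]
lift 43.7833 [ 0.36000572 -1.01040347 -0.63794254] 0.023938737034437645
(array([ 0.08473543, -0.00275817]), 0.05590094757080078, 0.04430890655517578, np.float64(1.5566715861633886), np.float64(0.02179315154837408)) [-0.00460548  0.05426896  0.02221613]
hung [ 0.0846 -0.002 ] 0.0223 [-0.004  0.088  0.023]
down [-0.68999591 -0.28218918  0.47183111]
out 50.775 [ 0.0342459  -0.71880048  0.52586701]
(np.float64(0.02906210176529275), np.float64(0.11188299534259297))
t [ 0.6791 -0.0122] L 0.0459 S 0.0442 bore -0.367 zt 0.0480 [317. 236.]
t [ 0.6388 -0.3598] L 0.0570 S 0.0457 bore 1.363 zt 0.0585 [464. 252.]
t [0.6344 0.0862] L 0.0466 S 0.0447 bore -0.250 zt 0.0479 [276. 255.]
t [ 0.6316 -0.1395] L 0.0565 S 0.0442 bore 0.098 zt 0.0582 [371. 255.]
t [0.5871 0.2246] L 0.0546 S 0.0438 bore 0.438 zt 0.0617 [216. 274.]
t [0.552  0.2924] L 0.0555 S 0.0432 bore 0.470 zt 0.0614 [186. 289.]
t [0.523  0.3561] L 0.0549 S 0.0441 bore 0.446 zt 0.0614 [157. 302.]
53.7167 [0.52278311 0.35725677]
```

View pics/m_t.png

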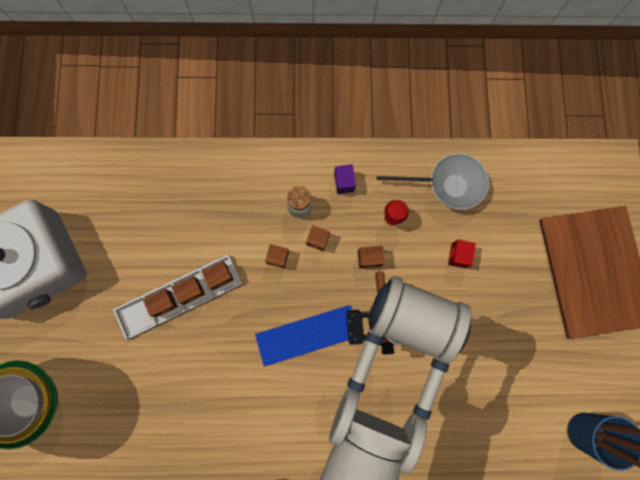

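Three are in. Last large ring is (371,255).

```bash
python3 - <<'E'
from h import *
g=get_image("top")
r=min(rings(g),key=lambda r:np.hypot(*(r[0]-[.6315,-.1395])));print(r[0],r[3]%np.pi-np.pi/2)
thread(r[0],.086)
print(hung(),slope())
go(.45,-.0,.20,.2)
place(3)
print(held())
go(.42,.10,.20,1.0)
yaw=-1.2787+np.pi
go(.45,-.01,.16,yaw)
g=get_image("top");cv2.imwrite("pics/n_t.png",g["frame"]);show(g,"t");print(state()['time'],bay(3))
g=get_image("side");cv2.imwrite("pics/n_s.png",g["frame"])
E
```

```text
[ 0.63149207 -0.13939313] 0.08269207563096348
in 56.7167 [ 0.54786592 -0.14561444  0.02604517] [ 0.35972828  0.31224201 -0.9277226 ]
lift 58.6417 [-0.63602518 -0.73529003 -1.22221928] 0.023872377618229947
(array([ 0.0841382 , -0.00209292]), 0.055927803039550784, 0.04421844863891602, np.float64(1.56695538271273), np.float64(0.021819183661569083)) [-0.00458379  0.04815158  0.02217178]
hung [ 0.0842 -0.0009] 0.0226 [-0.003 -0.034  0.022]
down [-0.13902796 -0.73876337  0.38596721]
out 65.525 [ 1.2293478  -0.20911517  1.2876991 ]
(np.float64(0.02883355138078195), np.float64(0.11184608484380816), [(np.float64(0.035), -0.0005, 0.0128), (np.float64(0.045), -0.0001, 0.0127), (np.float64(0.055), -0.0005, 0.0129), (np.float64(0.065), -0.0005, 0.0128), (np.float64(0.075), -0.0005, 0.0127), (np.float64(0.085), -0.0008, 0.0127), (np.float64(0.095), -0.0001, 0.0127), (np.float64(0.105), -0.0008, 0.0127), (np.float64(0.115), -0.0007, 0.0124)])
t [ 0.679  -0.0121] L 0.0459 S 0.0445 bore -0.367 zt 0.0478 [317. 236.]
t [ 0.639  -0.3599] L 0.0564 S 0.0457 bore 1.351 zt 0.0584 [464. 252.]
t [0.635  0.0862] L 0.0464 S 0.0436 bore -0.250 zt 0.0478 [276. 255.]
t [0.5871 0.2246] L 0.0549 S 0.0435 bore 0.446 zt 0.0615 [216. 274.]
t [0.5525 0.2925] L 0.0554 S 0.0442 bore 0.470 zt 0.0614 [186. 289.]
t [0.5225 0.3573] L 0.0564 S 0.0440 bore 0.441 zt 0.0614 [157. 302.]
t [0.4906 0.4229] L 0.0571 S 0.0439 bore 0.442 zt 0.0609 [127. 316.]
68.7333 [0.49034934 0.4237703 ]
```

View pics/n_t.png

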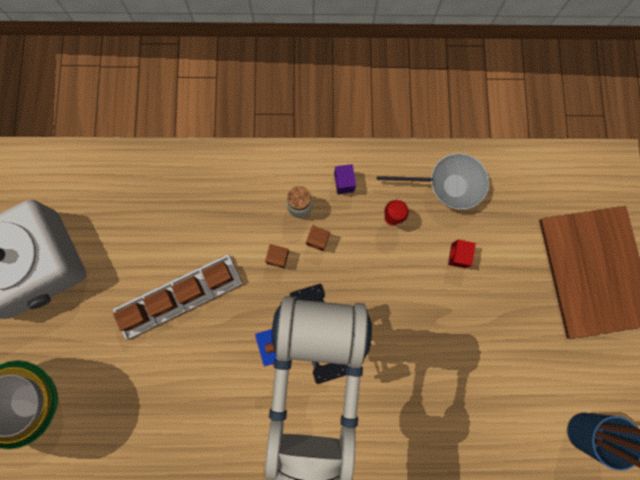

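View pics/n_s.png

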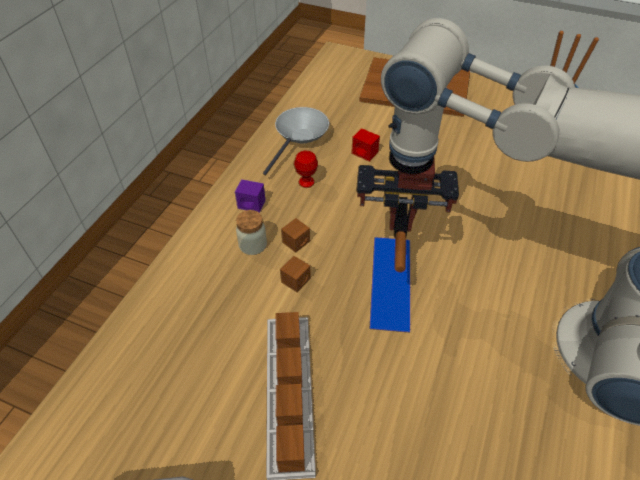

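All four are seated within 3 mm (tray pixels 127–216). Now lay the rod back.

```bash
python3 - <<'E'
from h import *
yaw=-1.2787+np.pi;e=np.array([np.cos(yaw),np.sin(yaw)])
p=np.array([.4460,.0138])-.0275*e
go(*p,.10,yaw)
move_l([*p,.03],.08);f0=np.array(state()['ft_force'])
move_l([*p,.0168],.03);hold(.3);print(np.array(state()['ft_force'])-f0)
gripper_open();hold(.4)
move_l([*p,.15],.08)
go(.25,-.45,.25,.35);hold(.5)
s=state();print(s['time'],s['ee_pos'],s['finger_gap'])
g=get_image("top");cv2.imwrite("pics/o_t.png",g["frame"]);show(g,"t")
m,h,d=rodpose(g);print(m[0],m[3],h[0],d[0],(h[0]+d[0])/2-m[0],h[3],d[3])
W=cloud(g);x,y=[int(v) for v in h[4]];print("handle top z",np.nanmedian(W[y-2:y+3,x-2:x+3,2]))
for n,(u,v) in dict(jar=(299,193),bast=(396,208)).items(): print(n,np.round(W[v,u],3))
print([bay(i).round(4) for i in range(4)])
E
```

```text
[-0.47907215  0.50974727 -0.57792155]
76.6417 [ 0.25013881 -0.44991701  0.2499937 ] 0.08831884674219445
t [ 0.6788 -0.0122] L 0.0461 S 0.0447 bore -0.367 zt 0.0484 [317. 236.]
t [ 0.6386 -0.36  ] L 0.0568 S 0.0453 bore 1.348 zt 0.0587 [464. 252.]
t [0.6347 0.0863] L 0.0462 S 0.0441 bore -0.250 zt 0.0480 [276. 255.]
t [0.5871 0.2246] L 0.0542 S 0.0444 bore 0.470 zt 0.0614 [216. 274.]
t [0.5526 0.2927] L 0.0553 S 0.0437 bore 0.442 zt 0.0616 [186. 289.]
t [0.5229 0.3572] L 0.0566 S 0.0442 bore 0.417 zt 0.0612 [157. 302.]
t [0.4904 0.4223] L 0.0578 S 0.0442 bore 0.441 zt 0.0612 [127. 316.]
[0.44688986 0.01265577] -1.2794430747203247 [ 0.45807803 -0.02916439] [0.43383322 0.05386444] [-0.00093423 -0.00030574] -1.2872888471602386 -1.2883701571418382
handle top z 0.029865924259783135
jar [0.775 0.031 0.088]
bast [ 0.736 -0.194  0.097]
[array([0.5877, 0.2242]), array([0.5552, 0.2907]), array([0.5228, 0.3573]), array([0.4903, 0.4238])]
```

View pics/o_t.png

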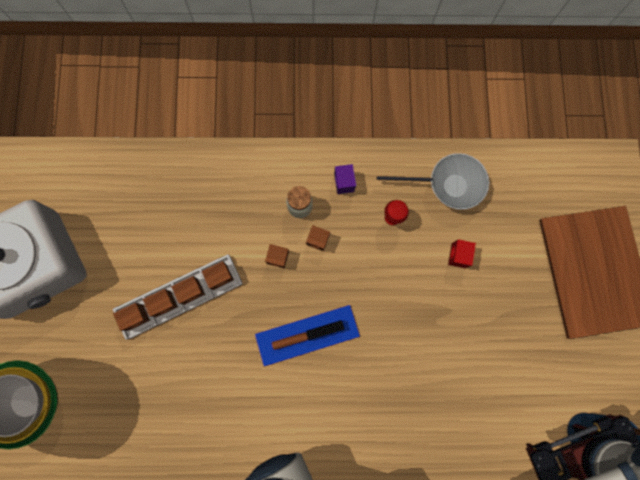

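All goals look met. The gripper appears near the utensil cup (590,430), so I'll back away before handing in.

```bash
python3 - <<'E'
from h import *
print(state()['ft_force'])
go(.35,-.2,.30,.35);hold(.5)
print(state()['ft_force'],state()['time'])
g=get_image("side");cv2.imwrite("pics/p_s.png",g["frame"])
g=get_image("top");show(g,"t")
E
```

```text
[0.31386546 0.18150368 0.43169126]
[-0.12443672 -0.2621485  -1.07857828] 78.2583
t [ 0.679  -0.0121] L 0.0459 S 0.0445 bore -0.367 zt 0.0480 [317. 236.]
t [ 0.6387 -0.3599] L 0.0572 S 0.0453 bore 1.363 zt 0.0587 [464. 252.]
t [0.6347 0.0863] L 0.0462 S 0.0442 bore -0.250 zt 0.0477 [276. 255.]
t [0.5872 0.2246] L 0.0544 S 0.0445 bore 0.428 zt 0.0614 [216. 274.]
t [0.5524 0.2926] L 0.0555 S 0.0441 bore 0.470 zt 0.0615 [186. 289.]
t [0.5223 0.3571] L 0.0567 S 0.0442 bore 0.446 zt 0.0614 [157. 302.]
t [0.4906 0.4229] L 0.0570 S 0.0438 bore 0.438 zt 0.0612 [127. 316.]
```

View pics/p_s.png

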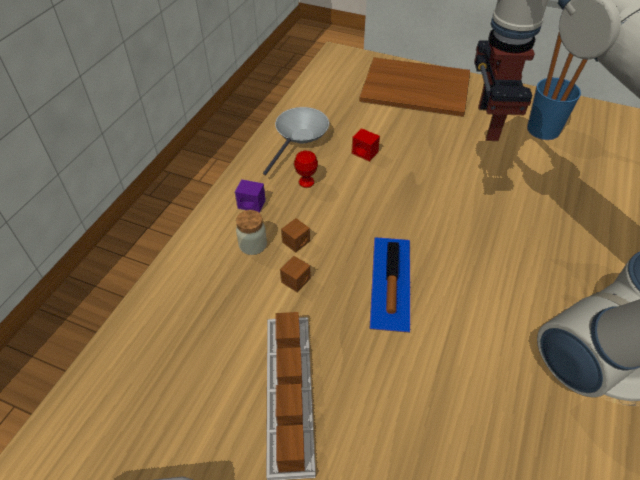

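The side view shows four rings in the tray (290,320–450), the rod along the mat (392,280), and the arm well clear of everything. Handing in.

```bash
python3 -c "
from bench import *
print(job_done())"
```

```text
the job is handed in; nothing more can be done
None
```

All four large rings are in the tray, one per bay, and the rod is back on its mat. I handed the job in at about 78 s of the 210 s allowed. I threaded each ring on the rod from its robot-facing side, set it down and slid the rod out. The gripper held only the handle.

Last checks in the top and side views:
- **Rings:** each is within about 3 mm of its bay point, fully down, with its bore within about 0.04 rad of front-to-back. Bay1 has the largest offset, about 3 mm.
- **Rod:** its middle is about 1 mm from the mat centre and within 0.01 rad of the mat's length, lying flat.
- **Things left alone:** the small rings and the red look-alike had not moved beyond measuring noise. The jar and baster had not visibly moved; I checked them only at single depth points and by eye. The purple look-alike I only checked by eye.
- **Disagreements:** the top and side cameras differed by about 4 mm in y, so I settled the rod and tray positions with the wrist camera.
- **Near the utensil cup:** my first parking pose came close to it. I felt no force there and backed off before handing in.

I saw no ring get knocked aside during the run, and no check failed.

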